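Hook the sprung test probe onto the valve's post

TASK

On the checking fixture, press the sprung probe's knob down so that its hook drops below the valve's brass post, slide the carriage along with the knob still down until the post is inside the hook, then ease the knob up so that the spring holds the hook up against the post, and let go. Be gentle: the hook must never be rammed or tugged against the post or let snap up, as about 20 N on it would spoil the probe. Leave the gear wheel and the ring nut that lie on the fixture's plate where they are.

Things in the scene. Friction and masses are not known exactly. Their poses are not given: they have to be found in the camera images.
- fixture: Fixed checking fixture: aluminium plate 180 (x) by 300 (y) by 12 mm, grey upright at each y end (top 122 mm above the table), steel beam along y between them (top 114 mm). Origin at table level under the hook's path, half-way along the plate, 15 mm from its middle towards +x; z up. The carriage slides to +y. The hook and the knob's axis move in the plane x = 0.
- postline (a point): Fixed point of the fixture: the middle of where the brass post may be, 55 mm above the table. The post belongs to a dark steel valve bolted on under the beam; it is 8 mm thick, points along the fixture's +x with a 16 mm head at its tip. Its axis is at the height of this point but lies anywhere within 18 mm either side along y: NOT measured, differs each time, must be felt with the hook or seen.
- carriage (a joint): Grey carriage on the beam that carries the probe; slides 0 to 0.090 m along the fixture's +y with about 1.5 N of friction and stays where it is left. Starts at 0 to 0.015, the hook clear of the post. At 0 the middle of the hook's throat is 60 mm before postline in y (at fixture y = -45 mm); the post is inside the hook somewhere from 0.040 to 0.080.
- plunger (a joint): The probe's upright sprung plunger, metres pressed down: 0 up, 0.022 on its lower stop. The spring pushes up with about 4 N at 0 and 11 N at 0.022 and is barely damped: let go, it snaps up. Pressed less than about 0.015 the hook runs into the post from the side; fully down leaves 7 mm between its lip and the post. With the post caught it rests at 0.010.
- knob (a point): Centre (half-way up) of the black upright knurled knob on the plunger, 26 mm in diameter, 24 mm high, 179 mm above the table while the plunger is up. Below it 42 mm of 10 mm rod show above the barrel (20 mm when pressed). Moves with plunger and carriage, does not turn; its axis is 10 mm before the throat's middle in y.
- hook: Steel hook under the plunger, J-shaped, 12 mm wide in x, open to the fixture's +y. Origin at its seat: top of the 6 mm toe, middle of the throat; axes as the fixture's. Throat 12 mm wide: 8 mm shank (face at y = -6) on one side, 5 mm high lip from y = +6 to +11 mm on the other. Plunger up, the seat is 61 mm above the table; the post's underside is at 51 mm. Shank against the post = post in the throat.
- gear: Bystander, leave it: gear wheel, 54 mm across, 20 mm high, lying on the base plate.
- locknut: Bystander, leave it: dark ring nut, 36 mm across, 12 mm high, lying on the base plate.

How it is judged (in metres and radians):
On the way, in this order (a step that is already met when the one before it is completed fails the run):
1. the knob is pressed down (plunger past 16 mm) before the hook has reached the post (value of joint plunger above 0.016 m and value of joint carriage below 0.03 m), for 0.1 s.
2. the carriage is slid along to the post (past 36 mm) with the knob held down (plunger past 14.5 mm) (value of joint plunger above 0.0145 m and value of joint carriage above 0.036 m), for 0.1 s.
At the end, for the whole second after the job is handed in: The hook holds the post: the plunger rests at 7 to 13 mm, stopped by the post in the hook's throat, pulling up on it with more than 1.5 N, the carriage past 36 mm, both at rest and let go (value of joint plunger between 0.007 and 0.013 m and value of joint carriage above 0.036 m and contact force between hook and anything else above 1.5 N and velocity of joint each of plunger, carriage below 0.01 m/s); the robot touches nothing.
It fails at once if the knob is let go and the plunger snaps up (faster than 0.15 m/s) (velocity of joint plunger below -0.15 m/s).
It fails at once if the hook is loaded with more than 20 N (contact force between hook and anything else above 20 N).
It fails at once if the gear wheel or the ring nut is moved more than 20 mm (distance of any of gear, locknut from where it was at the start of the episode above 0.02 m).
It also fails if it takes over 45 s, if anything falls off the work surface, if the arm or the gripper's body presses on something with over 40 N, if the wrist force passes 120 N, or if a joint passes its speed limit or range.

ROBOT

A 6-joint arm with a two-finger parallel gripper is mounted at the origin on the work surface. World frame = base frame: x ahead of the robot, y to its left, z up, the work surface at z = 0. Lengths are in mm, angles in rad, forces in N, time in s.
With the tool pointing down it reaches from about 275 to 1000 mm from the base axis. Payload 8.4 kg.
Tool frame: the origin (TCP) lies midway between the tips of the shut fingers; the grasp point (between the pads) lies 19 mm behind it; z points along the fingers, y is the line along which they close (so a half turn about z gives the same grasp; the last joint's range is limited). The gripper opens to 85 mm and grips with 20 to 120 N. Pads are 22 mm wide; open, the fingers measure 114 mm over their backs; the gripper's body (76 mm by 85 mm) begins 54 mm behind the grasp point. The pads swing forward as they close: fully open they stand 13 mm farther back than shut.
Start: joints at [-1.13, 0.353, 1.633, -0, 1.155, -0.002], TCP at [267.793, -564.725, 231.281] pointing down, gripper open.
Joint ranges: [-2.63, 2.63], [-0.92, 2.1], [0.06, 2.66], [-1.3, 4.44], [0, 2.69], [-3.02, 3.02]. Speed limits (rad/s): [2.22, 2.22, 2.79, 3.14, 3.14, 3.14].

INTERFACE

Orientations are given as [roll, pitch, yaw] about the fixed x, y, z axes, in that order (R = Rz(yaw) Ry(pitch) Rx(roll)).
In Python, from rig import r, imaging gives the robot as it stands. The module is installed in compiled form; this text tells all that it offers.
- The arm moves only by the tool arm_command, never from a script. Its argument "deltas" is a list of rows, each an object of numbers: "hand": the finger opening in mm, from 0 to 85.4; "tx", "ty", "tz": the shift along the tool's x, y, z in mm; "wx", "wy", "wz": the turn, a rotation vector about the tool's x, y, z in rad. A call has 1 to 8 rows; each row shifts and turns the commanded pose from where the row before left it, along the tool's axes as they then stand; what a row does not reach is not made up. A row lasts 1/8 s, in which the tool goes at most 62.5 mm and 10.7 degrees, less where a joint would pass 70% of its speed; a pose out of reach is approached as far as the arm can. A call with a gripper value outside its range is refused whole. The fingers move at their own pace and stop on an object; "squeeze" is the grip in N (left out, the last holds). Time passes only in rows, so rows that do not move let the fingers close. It gives the time, the measured TCP pose, the force, the opening and the grip force at its end, in the units of the state.
- r.sense(): the state, without advancing time (a new reading comes with each control period).
- imaging.grab_frame(name): name is "side" or "top" or "wrist"; returns a dict with "image" (384x512x3 uint8, red, green, blue), "mtx" (3x3 intrinsics, pixels), "world_to_cam" (4x4, takes a point from world to camera coordinates). Camera axes: x right, y up, looking along -z (the intrinsics and any distortion apply to the point x, -y, -z); pixel columns grow to the right and rows downward; lengths in mm; the calibration is good to about 2 mm. The wrist camera is an equidistant fisheye: a pixel r from the principal point sees the ray r / f radians off the axis. A picture is of the moment at which its call begins. There is no depth.
- r.sign_off(): hands the job in; it is judged then, once.
The state is a dict: "clock": time; "qpos": joint angles; "qvel": joint speeds; "joint_efforts": joint torques, N m; "eef_pos": TCP position; "tcp_rot": TCP orientation; "contact_force": force on the tool from outside, world axes, zero at the start; "wrist_torque": the same for the moment, N m; "opening": opening from 0.0 (shut) to 1.0 (fully open); "grasp_force": force on a finger pad.
Only numpy, scipy, OpenCV 4.12 (cv2) and the standard library are available. Lean on these libraries where they do the work, as an engineer would, in place of code of your own. Each camera call takes 0.05 s, during which the arm holds its last target. There are 200 camera calls.

## Working session

There is one attempt and no reset: what is moved stays moved. The work goes in short steps, Python scripts to look and compute and a tool call to move; the robot and the scene stay as the last step left them, time stands still between calls to the robot, and variables do not carry over. Pictures are saved under pics/ and viewed, at most 10 in all, crops included, and the job is handed in when it is done.

Besides the shell and the picture viewer there is one more tool, called after "Call:" as name(argument=value, ...), one argument or row to a line, values as JSON. arm_command: Moves the arm, as the interface text tells. Its arguments: {"type":"object","properties":{"deltas":{"type":"array"},"squeeze":{"type":"number"}},"required":["deltas"]}

```bash
mkdir -p pics; python3 - <<'E'
from rig import r, imaging
import cv2,pickle
fs={n:imaging.grab_frame(n) for n in("side","top")}
pickle.dump(fs,open("f0.pkl","wb"))
for n,f in fs.items(): cv2.imwrite(f"pics/{n}0.png",cv2.resize(f["image"][:,:,::-1],(800,600),interpolation=cv2.INTER_CUBIC)); print(n,f["mtx"].tolist(),f["world_to_cam"].round(3).tolist(),f.keys())
print(r.sense())
E
```

```text
side [[492.72453490874597, 0.0, 254.92785104343966], [0.0, 492.72453490874597, 194.72008145690586], [0.0, 0.0, 1.0]] [[0.973, -0.232, 0.022, -590.973], [0.104, 0.516, 0.851, -200.219], [-0.208, -0.825, 0.525, -755.975], [0.0, 0.0, 0.0, 1.0]] dict_keys(['image', 'mtx', 'world_to_cam'])
top [[401.1800860360445, 0.0, 251.6070260196837], [0.0, 401.1800860360445, 194.0061912316409], [0.0, 0.0, 1.0]] [[0.028, -0.999, 0.02, 27.364], [0.995, 0.03, 0.098, -601.885], [-0.099, 0.017, 0.995, -828.503], [0.0, 0.0, 0.0, 1.0]] dict_keys(['image', 'mtx', 'world_to_cam'])
{'clock': 0.1, 'qpos': array([-1.13037861e+00,  3.53601468e-01,  1.63404518e+00,  2.43476982e-05,
        1.15520441e+00, -2.40223683e-03]), 'qvel': array([-0.00132311, -0.00061046, -0.0002692 ,  0.00012395, -0.00071151,
        0.00044034]), 'joint_efforts': array([ 1.08016211e-03, -6.06358194e+01, -3.42819428e+01,  1.28110514e-04,
        3.96482093e-03, -5.42908353e-06]), 'eef_pos': array([ 267.63156987, -564.3327272 ,  230.62889316]), 'tcp_rot': array([-3.14033430e+00, -2.52856976e-05,  4.42810091e-01]), 'contact_force': array([-0.2248709 , -0.72576736,  0.88168489]), 'wrist_torque': array([-0.03785036, -0.03108247,  0.00493873]), 'grasp_force': 0.0, 'opening': 0.9998254788146703}
```

View pics/side0.png

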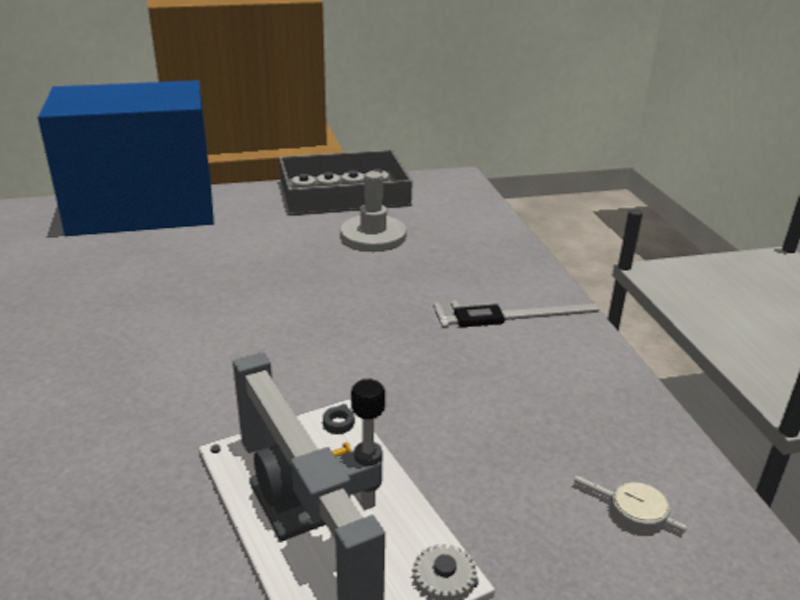

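View pics/top0.png

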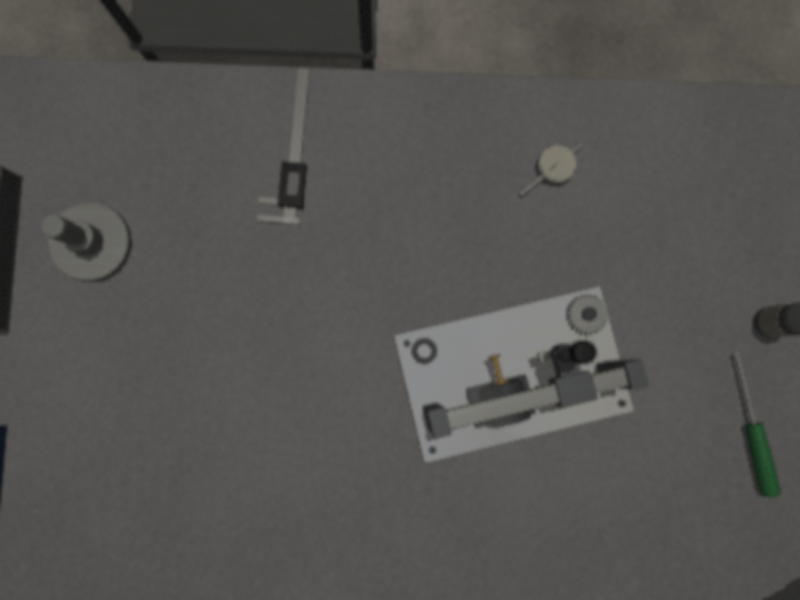

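The side view shows the black knob at (368,399) and the brass post at (341,450). The top view shows the knob at (582,352), the post's head at (495,357) and its root at (502,383), and the plate corners at (395,335), (601,288), (632,411) and (426,461).

```bash
cat > h.py <<'E'
import numpy as np
def ray(f,u,v):
    K=f["mtx"];T=f["world_to_cam"];R=T[:3,:3]
    d=R.T@np.array([(u-K[0,2])/K[0,0],-(v-K[1,2])/K[1,1],-1.]);return -R.T@T[:3,3],d
def onz(f,u,v,z):
    c,d=ray(f,u,v);return c+d*(z-c[2])/d[2]
def proj(f,p):
    q=f["world_to_cam"]@np.append(p,1);K=f["mtx"];return np.array([K[0,2]+K[0,0]*q[0]/-q[2],K[1,2]+K[1,1]*-q[1]/-q[2]])
E
python3 - <<'E'
from h import *
import pickle,cv2
fs=pickle.load(open("f0.pkl","rb"));t=fs["top"];s=fs["side"];k=.64
c=np.array([onz(t,u*k,v*k,12) for u,v in[(395,335),(601,288),(632,411),(426,461)]])
print("corners",c.round(1).tolist(),[np.linalg.norm(c[i]-c[i-1]).round(1) for i in range(4)])
ey=(c[0]-c[1]+c[3]-c[2]);ey/=np.linalg.norm(ey);ex=np.array([ey[1],-ey[0],0])
yaw=np.arctan2(-ey[0],ey[1]); O=c.mean(0)+15*ex;O[2]=0
print("yaw",yaw,"ex",ex,"O",O)
fx=lambda p:((p-O)@ex,(p-O)@ey,p[2])
for n,u,v,z in[("knob",582,352,179),("posthead",495,357,55),("postroot",501,381,55)]: print(n,fx(onz(t,u*k,v*k,z)),onz(t,u*k,v*k,z))
print("sideknob",fx(onz(s,368*k,399*k,179)),"post",fx(onz(s,348*k,447*k,55)))
np.savez("fix.npz",O=O,ex=ex,ey=ey)
from rig import r
for n,f,(x0,y0,w,h) in[("top",t,(310,195,100,75)),("side",s,(190,235,100,75))]: pass
a=cv2.resize(t["image"][180:270,300:420,::-1],None,fx=6,fy=6,interpolation=cv2.INTER_CUBIC)[:270*2]
cv2.imwrite("pics/crop1.png",cv2.convertScaleAbs(a,alpha=2))
E
```

```text
corners [[558.1, 40.9, 12.0], [632.9, -247.5, 12.0], [462.7, -289.9, 12.0], [387.6, -6.2, 12.0]] [np.float64(176.9), np.float64(297.9), np.float64(175.4), np.float64(293.5)]
yaw 0.256163356506097 ex [0.96736919 0.25337098 0.        ] O [ 524.85833902 -121.84683563    0.        ]
knob (np.float64(0.5075528415414226), np.float64(-46.455290750291276), np.float64(179.0)) [ 537.11975232 -166.65765344  179.        ]
posthead (np.float64(13.680979906957601), np.float64(28.321276817119188), np.float64(55.0)) [530.91710795 -90.98334181  55.        ]
postroot (np.float64(-18.650143028628342), np.float64(28.19641705702259), np.float64(55.0)) [499.67261159 -99.29589544  55.        ]
sideknob (np.float64(1.2897864537777237), np.float64(-47.18837891781141), np.float64(179.0)) post (np.float64(18.26455772699038), np.float64(32.2514934371924), np.float64(55.0))
```

View pics/crop1.png

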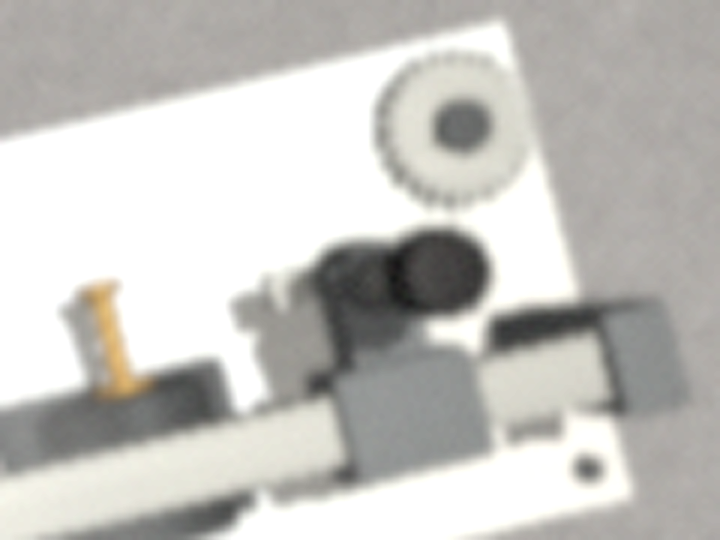

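Top crop: knob top at about (440,270), post head at (98,290). The post is at about fixture y = +28, and the knob's two measurements agree to 1 mm. That gives a travel of about 65 mm. I'll approach now with the fingers closing along fixture y.

Call:
arm_command(
  deltas=[
    {"wz": 0.0935,"hand": 70},
    {"wz": 0.0935},
    {"tx": 45,"ty": -39.5},
    {"tx": 45,"ty": -39.5},
    {"tx": 45,"ty": -39.5},
    {"tx": 45,"ty": -39.5},
    {"tx": 45,"ty": -39.5},
    {"tx": 45,"ty": -39.5},
  ],
)

```text
schema error: expected keys hand, tx, ty, tz, wx, wy, wz
```

Call:
arm_command(
  deltas=[
    {"tx": 45,"ty": -39.5},
    {"tx": 46,"ty": -39.5},
    {},
    {},
  ],
)

```text
schema error: expected keys hand, tx, ty, tz, wx, wy, wz
```

```bash
python3 - <<'E'
from rig import r, imaging
import cv2,pickle
from h import *
s=r.sense();print({k:np.round(s[k],3).tolist() for k in("clock","eef_pos","tcp_rot","contact_force","opening")})
fs={n:imaging.grab_frame(n) for n in("wrist","side")}
pickle.dump(fs,open("f1.pkl","wb"))
print(fs["wrist"]["mtx"].tolist(),fs["wrist"]["world_to_cam"].round(3).tolist())
w=cv2.resize(fs["wrist"]["image"],(800,600),interpolation=cv2.INTER_CUBIC)
cv2.imwrite("pics/w1.png",cv2.convertScaleAbs(w[:,:,::-1],alpha=1.3))
E
```

```text
{'clock': 0.1, 'eef_pos': [267.632, -564.333, 230.629], 'tcp_rot': [-3.14, -0.0, 0.443], 'contact_force': [-0.225, -0.726, 0.882], 'opening': 1.0}
[[297.3186396354542, 0.0, 253.5231580632459], [0.0, 297.3186396354542, 192.84845011616872], [0.0, 0.0, 1.0]] [[0.429, -0.903, -0.002, -624.128], [0.859, 0.409, -0.308, 41.1], [0.279, 0.131, 0.951, -380.551], [0.0, 0.0, 0.0, 1.0]]
```

View pics/w1.png

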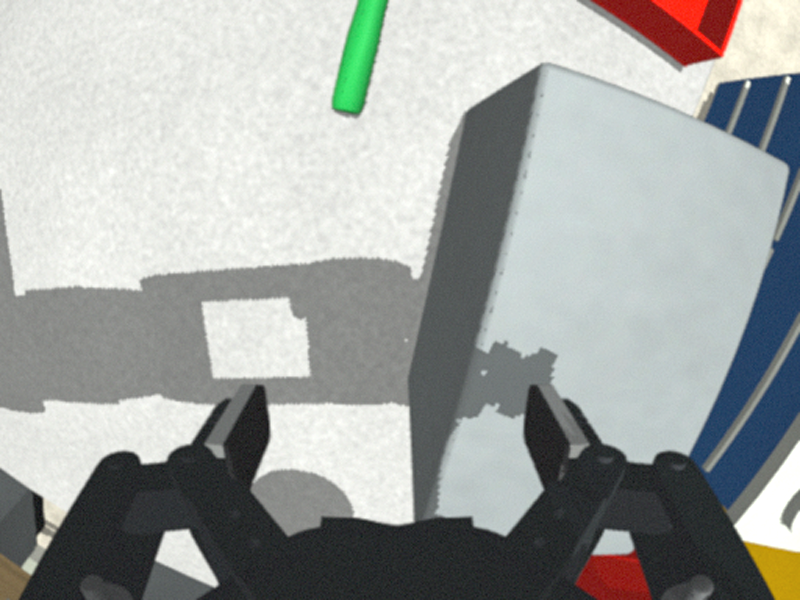

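All keys are required in every row, so nothing has moved yet. The wrist view shows a grey box under and beside the right (+ty) finger, at (410–780, 65–540). I'll lift a little first and move away from it.

Call:
arm_command(
  deltas=[
    {"hand": 85,"tx": 0,"ty": 0,"tz": -20,"wx": 0,"wy": 0,"wz": 0},
    {"hand": 85,"tx": 0,"ty": -40,"tz": -20,"wx": 0,"wy": 0,"wz": 0.0935},
    {"hand": 70,"tx": 45,"ty": -35,"tz": 0,"wx": 0,"wy": 0,"wz": 0.0935},
    {"hand": 70,"tx": 45,"ty": -35,"tz": 0,"wx": 0,"wy": 0,"wz": 0},
    {"hand": 70,"tx": 45,"ty": -35,"tz": 0,"wx": 0,"wy": 0,"wz": 0},
    {"hand": 70,"tx": 45,"ty": -35,"tz": 0,"wx": 0,"wy": 0,"wz": 0},
    {"hand": 70,"tx": 45,"ty": -35,"tz": 0,"wx": 0,"wy": 0,"wz": 0},
    {"hand": 70,"tx": 45,"ty": -35,"tz": 0,"wx": 0,"wy": 0,"wz": 0},
  ],
)

```text
clock: 1.2
eef_pos: [455.2, -252.5, 271.4]
tcp_rot: [3.141, -0.0, 0.256]
contact_force: [1.1, -0.1, -0.2]
opening: 0.817
grasp_force: 0.0
```

Call:
arm_command(
  deltas=[
    {"hand": 70,"tx": 40,"ty": -30,"tz": 0,"wx": 0,"wy": 0,"wz": 0},
    {"hand": 70,"tx": 40,"ty": -25,"tz": 10,"wx": 0,"wy": 0,"wz": 0},
    {"hand": 70,"tx": 0,"ty": 0,"tz": 0,"wx": 0,"wy": 0,"wz": 0},
    {"hand": 70,"tx": 0,"ty": 0,"tz": 0,"wx": 0,"wy": 0,"wz": 0},
  ],
)

```text
clock: 1.7
eef_pos: [517.5, -180.7, 261.1]
tcp_rot: [-3.141, 0.001, 0.257]
contact_force: [0.2, -1.4, -0.3]
opening: 0.818
grasp_force: 0.0
```

```bash
python3 - <<'E'
from rig import r, imaging
import cv2,pickle
from h import *
s=r.sense();print({k:np.round(s[k],3).tolist() for k in("clock","eef_pos","tcp_rot","contact_force","opening")})
f=imaging.grab_frame("wrist");pickle.dump(f,open("f1.pkl","wb"))
print(f["world_to_cam"].round(3).tolist())
z=np.load("fix.npz");p=z["O"]-46.8*z["ey"];d=p-s["eef_pos"];ya=s["tcp_rot"][2]
print("to knob tx,ty",d[0]*np.cos(ya)+d[1]*np.sin(ya),d[0]*np.sin(ya)-d[1]*np.cos(ya))
w=cv2.resize(f["image"],(800,600),interpolation=cv2.INTER_CUBIC)
cv2.imwrite("pics/w2.png",w[:,:,::-1])
E
```

```text
{'clock': 1.7, 'eef_pos': [517.476, -180.677, 261.085], 'tcp_rot': [-3.141, 0.001, 0.257], 'contact_force': [0.2, -1.385, -0.344], 'opening': 0.818}
[[0.254, -0.967, -0.001, -306.256], [0.92, 0.242, -0.309, -382.157], [0.299, 0.078, 0.951, -549.175], [0.0, 0.0, 0.0, 1.0]]
to knob tx,ty 22.050705184638982 -8.231550221216132
```

View pics/w2.png

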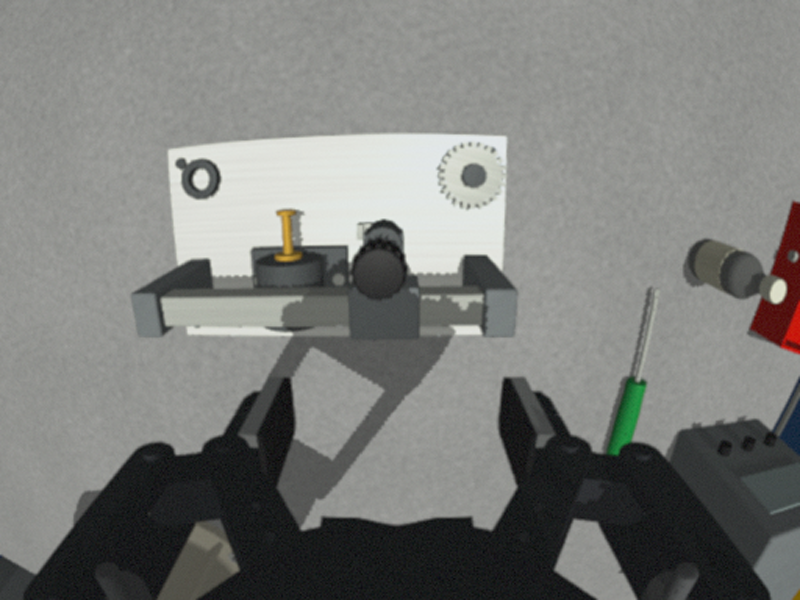

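The wrist view shows the knob's top centre at (380,271), the post's head at (288,213) and its root at (288,255). The gear (472,175) and ring nut (200,178) are both clear.

```bash
python3 - <<'E'
from h import *
import pickle
from rig import r
f=pickle.load(open("f1.pkl","rb"));z=np.load("fix.npz");s=r.sense();ya=s["tcp_rot"][2]
def fe(u,v,zz):
    K=f["mtx"];T=f["world_to_cam"];R=T[:3,:3];a=(u*.64-K[0,2])/K[0,0];b=(v*.64-K[1,2])/K[1,1];t=np.hypot(a,b)
    d=R.T@np.array([np.sin(t)*a/t,-np.sin(t)*b/t,-np.cos(t)]);c=-R.T@T[:3,3];return c+d*(zz-c[2])/d[2]
for n,u,v,h in[("knob",380,271,191),("head",288,213,55),("mid",288,235,55),("pl",168,150,12),("pr",506,137,12)]:
    p=fe(u,v,h);q=p-z["O"];d=p-s["eef_pos"]
    print(n,p.round(1),"fix",(q@z["ex"]).round(1),(q@z["ey"]).round(1),"tool",d[0]*np.cos(ya)+d[1]*np.sin(ya),d[0]*np.sin(ya)-d[1]*np.cos(ya))
E
```

```text
knob [ 539.3 -167.1  191. ] fix 2.5 -47.4 tool 24.852463464563705 -8.063166636678517
head [531.6 -91.3  55. ] fix 14.3 27.9 tool 36.53808929496084 -83.3394376062379
mid [514.8 -94.8  55. ] fix -2.9 28.7 tool 19.350053366469332 -84.12904019762348
pl [556.5  41.7  12. ] fix 72.0 150.2 tool 94.21933198338444 -205.68289664638863
pr [ 634.5 -245.4   12. ] fix 74.8 -147.3 tool 97.17673349913974 91.79502035770216
```

Call:
arm_command(
  deltas=[
    {"hand": 70,"tx": 23.5,"ty": -8,"tz": 20,"wx": 0,"wy": 0,"wz": 0},
    {"hand": 70,"tx": 0,"ty": 0,"tz": 30,"wx": 0,"wy": 0,"wz": 0},
    {"hand": 60,"tx": 0,"ty": 0,"tz": 30,"wx": 0,"wy": 0,"wz": 0},
    {"hand": 50,"tx": 0,"ty": 0,"tz": 22,"wx": 0,"wy": 0,"wz": 0},
    {"hand": 42,"tx": 0,"ty": 0,"tz": 0,"wx": 0,"wy": 0,"wz": 0},
    {"hand": 34,"tx": 0,"ty": 0,"tz": 0,"wx": 0,"wy": 0,"wz": 0},
  ],
  squeeze=50,
)

```text
clock: 2.5
eef_pos: [538.8, -167.8, 160.3]
tcp_rot: [3.141, -0.001, 0.255]
contact_force: [-0.2, -0.9, 0.8]
opening: 0.397
grasp_force: 0.0
```

Call:
arm_command(
  deltas=[
    {"hand": 30,"tx": 0,"ty": 0,"tz": 0,"wx": 0,"wy": 0,"wz": 0},
    {"hand": 26,"tx": 0,"ty": 0,"tz": 0,"wx": 0,"wy": 0,"wz": 0},
    {"hand": 20,"tx": 0,"ty": 0,"tz": 0,"wx": 0,"wy": 0,"wz": 0},
    {"hand": 20,"tx": 0,"ty": 0,"tz": 0,"wx": 0,"wy": 0,"wz": 0},
    {"hand": 20,"tx": 0,"ty": 0,"tz": 0,"wx": 0,"wy": 0,"wz": 0},
    {"hand": 20,"tx": 0,"ty": 0,"tz": 0,"wx": 0,"wy": 0,"wz": 0},
  ],
)

```text
clock: 3.25
eef_pos: [539.0, -167.0, 159.5]
tcp_rot: [3.141, -0.001, 0.256]
contact_force: [0.2, -1.0, 3.8]
opening: 0.288
grasp_force: 48.9
```

Gripped. Now I'll press about 20 mm.

Call:
arm_command(
  deltas=[
    {"hand": 20,"tx": 0,"ty": 0,"tz": 4,"wx": 0,"wy": 0,"wz": 0},
    {"hand": 20,"tx": 0,"ty": 0,"tz": 5,"wx": 0,"wy": 0,"wz": 0},
    {"hand": 20,"tx": 0,"ty": 0,"tz": 5,"wx": 0,"wy": 0,"wz": 0},
    {"hand": 20,"tx": 0,"ty": 0,"tz": 4,"wx": 0,"wy": 0,"wz": 0},
    {"hand": 20,"tx": 0,"ty": 0,"tz": 2,"wx": 0,"wy": 0,"wz": 0},
    {"hand": 20,"tx": 0,"ty": 0,"tz": 0,"wx": 0,"wy": 0,"wz": 0},
    {"hand": 20,"tx": 0,"ty": 0,"tz": 0,"wx": 0,"wy": 0,"wz": 0},
  ],
)

```text
clock: 4.12
eef_pos: [539.0, -167.0, 139.9]
tcp_rot: [3.141, -0.001, 0.256]
contact_force: [0.1, -0.0, 9.6]
opening: 0.287
grasp_force: 49.3
```

```bash
python3 - <<'E'
from rig import r, imaging
import cv2
s=r.sense();print(s["eef_pos"],s["contact_force"],s["grasp_force"],s["opening"])
f=imaging.grab_frame("side")
cv2.imwrite("pics/s2.png",cv2.resize(f["image"][190:384,130:330,::-1],None,fx=3,fy=3,interpolation=cv2.INTER_CUBIC))
E
```

```text
[ 539.0316449  -166.98932012  139.92516011] [ 0.11243133 -0.04363138  9.60667301] 49.30172145366669 0.28746710921349156
```

View pics/s2.png

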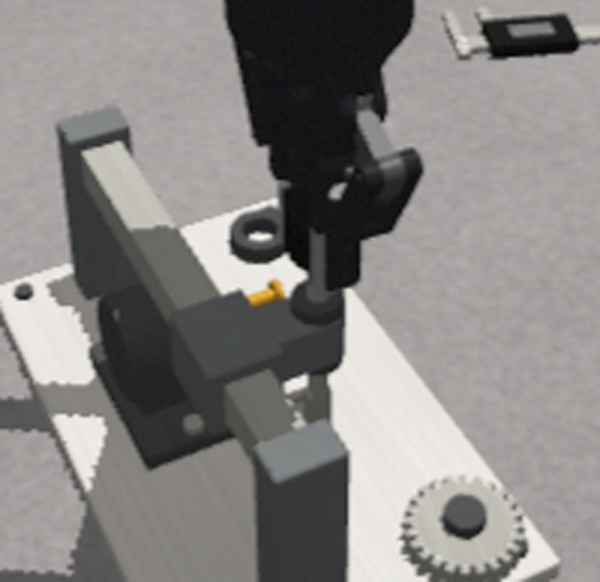

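The side crop shows the knob gripped, with the rod pressed short at (318,265) and the post head at (275,290). The 9.6 N matches the spring at about 20 mm. Now I'll slide.

Call:
arm_command(
  deltas=[
    {"hand": 20,"tx": 0,"ty": -4,"tz": 0,"wx": 0,"wy": 0,"wz": 0},
    {"hand": 20,"tx": 0,"ty": -8,"tz": 0,"wx": 0,"wy": 0,"wz": 0},
    {"hand": 20,"tx": 0,"ty": -8,"tz": 0,"wx": 0,"wy": 0,"wz": 0},
    {"hand": 20,"tx": 0,"ty": -8,"tz": 0,"wx": 0,"wy": 0,"wz": 0},
    {"hand": 20,"tx": 0,"ty": -8,"tz": 0,"wx": 0,"wy": 0,"wz": 0},
    {"hand": 20,"tx": 0,"ty": -8,"tz": 0,"wx": 0,"wy": 0,"wz": 0},
    {"hand": 20,"tx": 0,"ty": -4,"tz": 0,"wx": 0,"wy": 0,"wz": 0},
    {"hand": 20,"tx": 0,"ty": 0,"tz": 0,"wx": 0,"wy": 0,"wz": 0},
  ],
)

```text
clock: 5.18
eef_pos: [526.3, -120.0, 139.8]
tcp_rot: [-3.141, -0.0, 0.256]
contact_force: [-1.1, 0.1, 10.3]
opening: 0.289
grasp_force: 49.5
```

Call:
arm_command(
  deltas=[
    {"hand": 20,"tx": 0,"ty": -2,"tz": 0,"wx": 0,"wy": 0,"wz": 0},
    {"hand": 20,"tx": 0,"ty": -2,"tz": 0,"wx": 0,"wy": 0,"wz": 0},
    {"hand": 20,"tx": 0,"ty": -2,"tz": 0,"wx": 0,"wy": 0,"wz": 0},
    {"hand": 20,"tx": 0,"ty": -2,"tz": 0,"wx": 0,"wy": 0,"wz": 0},
    {"hand": 20,"tx": 0,"ty": -2,"tz": 0,"wx": 0,"wy": 0,"wz": 0},
    {"hand": 20,"tx": 0,"ty": -2,"tz": 0,"wx": 0,"wy": 0,"wz": 0},
    {"hand": 20,"tx": 0,"ty": -1,"tz": 0,"wx": 0,"wy": 0,"wz": 0},
  ],
)

```text
clock: 6.05
eef_pos: [523.1, -108.0, 139.8]
tcp_rot: [3.141, 0.0, 0.256]
contact_force: [-2.0, -2.3, 10.1]
opening: 0.288
grasp_force: 49.5
```

```bash
python3 - <<'E'
from rig import r, imaging
import cv2
s=r.sense();print(s["eef_pos"],s["contact_force"],s["wrist_torque"],s["opening"])
a=imaging.grab_frame("side")["image"][190:380,110:290,::-1]
cv2.imwrite("pics/s3.png",cv2.resize(a,None,fx=3.1,fy=3.1,interpolation=cv2.INTER_CUBIC))
E
```

```text
[ 523.06229139 -107.99752706  139.75768597] [-2.01472045 -2.25999641 10.10692186] [-0.35972671  0.36111038 -0.03271175] 0.28750200375624096
```

View pics/s3.png

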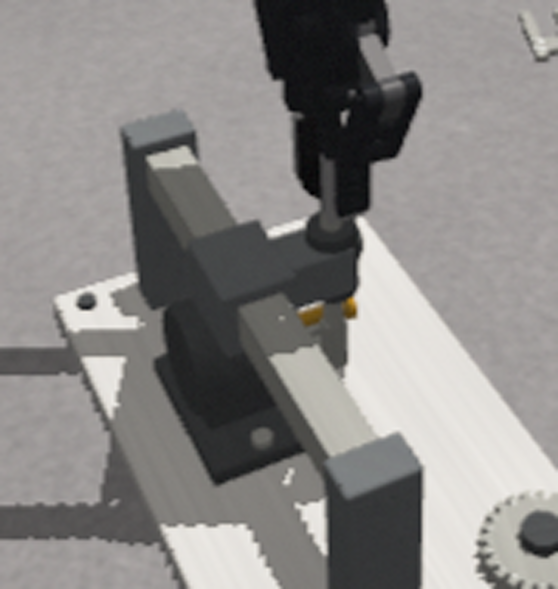

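In the side crop the post (312–350, 312) is now right at the shank, with no contact force yet. The travel so far is 61 mm. I'll feel for the shank contact in 1 mm steps.

Call:
arm_command(
  deltas=[
    {"hand": 20,"tx": 0,"ty": -1,"tz": 0,"wx": 0,"wy": 0,"wz": 0},
    {"hand": 20,"tx": 0,"ty": -1,"tz": 0,"wx": 0,"wy": 0,"wz": 0},
    {"hand": 20,"tx": 0,"ty": -1,"tz": 0,"wx": 0,"wy": 0,"wz": 0},
    {"hand": 20,"tx": 0,"ty": 0,"tz": 0,"wx": 0,"wy": 0,"wz": 0},
  ],
)

```text
clock: 6.6
eef_pos: [522.2, -105.1, 139.7]
tcp_rot: [3.141, 0.0, 0.256]
contact_force: [-1.7, -2.7, 9.7]
opening: 0.292
grasp_force: 49.5
```

Call:
arm_command(
  deltas=[
    {"hand": 20,"tx": 0,"ty": -1,"tz": 0,"wx": 0,"wy": 0,"wz": 0},
    {"hand": 20,"tx": 0,"ty": 0,"tz": 0,"wx": 0,"wy": 0,"wz": 0},
  ],
)

```text
clock: 6.85
eef_pos: [522.0, -104.1, 139.7]
tcp_rot: [3.141, 0.0, 0.256]
contact_force: [-2.6, -1.7, 10.8]
opening: 0.287
grasp_force: 49.5
```

Call:
arm_command(
  deltas=[
    {"hand": 20,"tx": 0,"ty": -0.7,"tz": 0,"wx": 0,"wy": 0,"wz": 0},
    {"hand": 20,"tx": 0,"ty": 0,"tz": 0,"wx": 0,"wy": 0,"wz": 0},
  ],
)

```text
clock: 7.1
eef_pos: [521.8, -103.5, 139.7]
tcp_rot: [3.141, 0.0, 0.256]
contact_force: [-1.5, -1.5, 10.0]
opening: 0.29
grasp_force: 49.5
```

Call:
arm_command(
  deltas=[
    {"hand": 20,"tx": 0,"ty": -0.6,"tz": 0,"wx": 0,"wy": 0,"wz": 0},
    {"hand": 20,"tx": 0,"ty": 0,"tz": 0,"wx": 0,"wy": 0,"wz": 0},
  ],
)

```text
clock: 7.35
eef_pos: [521.7, -102.9, 139.7]
tcp_rot: [3.141, 0.0, 0.256]
contact_force: [-1.1, -1.5, 10.0]
opening: 0.287
grasp_force: 49.5
```

Call:
arm_command(
  deltas=[
    {"hand": 20,"tx": 0,"ty": -0.6,"tz": 0,"wx": 0,"wy": 0,"wz": 0},
    {"hand": 20,"tx": 0,"ty": 0,"tz": 0,"wx": 0,"wy": 0,"wz": 0},
  ],
)

```text
clock: 7.6
eef_pos: [521.5, -102.3, 139.7]
tcp_rot: [3.141, 0.0, 0.256]
contact_force: [-2.1, -2.7, 9.9]
opening: 0.285
grasp_force: 49.5
```

Call:
arm_command(
  deltas=[
    {"hand": 20,"tx": 0,"ty": -0.6,"tz": 0,"wx": 0,"wy": 0,"wz": 0},
    {"hand": 20,"tx": 0,"ty": 0,"tz": 0,"wx": 0,"wy": 0,"wz": 0},
  ],
)

```text
clock: 7.85
eef_pos: [521.4, -101.8, 139.7]
tcp_rot: [3.141, 0.0, 0.256]
contact_force: [-2.2, -2.4, 10.0]
opening: 0.29
grasp_force: 49.5
```

Call:
arm_command(
  deltas=[
    {"hand": 20,"tx": 0,"ty": -0.6,"tz": 0,"wx": 0,"wy": 0,"wz": 0},
    {"hand": 20,"tx": 0,"ty": 0,"tz": 0,"wx": 0,"wy": 0,"wz": 0},
  ],
)

```text
clock: 8.1
eef_pos: [521.2, -101.2, 139.7]
tcp_rot: [3.141, 0.0, 0.256]
contact_force: [-2.4, -2.6, 10.1]
opening: 0.29
grasp_force: 49.5
```

Call:
arm_command(
  deltas=[
    {"hand": 20,"tx": 0,"ty": -0.6,"tz": 0,"wx": 0,"wy": 0,"wz": 0},
    {"hand": 20,"tx": 0,"ty": 0,"tz": 0,"wx": 0,"wy": 0,"wz": 0},
  ],
)

```text
clock: 8.35
eef_pos: [521.1, -100.6, 139.7]
tcp_rot: [3.141, 0.0, 0.256]
contact_force: [-2.7, -2.4, 10.0]
opening: 0.287
grasp_force: 49.5
```

Call:
arm_command(
  deltas=[
    {"hand": 20,"tx": 0,"ty": -0.6,"tz": 0,"wx": 0,"wy": 0,"wz": 0},
    {"hand": 20,"tx": 0,"ty": 0,"tz": 0,"wx": 0,"wy": 0,"wz": 0},
  ],
)

```text
clock: 8.6
eef_pos: [521.0, -100.3, 139.7]
tcp_rot: [3.141, 0.0, 0.256]
contact_force: [-1.6, -4.1, 9.7]
opening: 0.288
grasp_force: 49.5
```

Call:
arm_command(
  deltas=[
    {"hand": 20,"tx": 0,"ty": -0.4,"tz": 0,"wx": 0,"wy": 0,"wz": 0},
    {"hand": 20,"tx": 0,"ty": 0,"tz": 0,"wx": 0,"wy": 0,"wz": 0},
  ],
)

```text
clock: 8.85
eef_pos: [521.0, -100.2, 139.8]
tcp_rot: [3.14, 0.0, 0.256]
contact_force: [-2.0, -6.0, 9.9]
opening: 0.289
grasp_force: 49.4
```

Shank contact confirmed: the force is rising and the motion has stopped. I'll back off to centre the throat and ease up.

Call:
arm_command(
  deltas=[
    {"hand": 20,"tx": 0,"ty": 1.2,"tz": 0,"wx": 0,"wy": 0,"wz": 0},
    {"hand": 20,"tx": 0,"ty": 1.2,"tz": 0,"wx": 0,"wy": 0,"wz": 0},
    {"hand": 20,"tx": 0,"ty": 0,"tz": -1,"wx": 0,"wy": 0,"wz": 0},
    {"hand": 20,"tx": 0,"ty": 0,"tz": -1.5,"wx": 0,"wy": 0,"wz": 0},
    {"hand": 20,"tx": 0,"ty": 0,"tz": -1.5,"wx": 0,"wy": 0,"wz": 0},
    {"hand": 20,"tx": 0,"ty": 0,"tz": -1.5,"wx": 0,"wy": 0,"wz": 0},
    {"hand": 20,"tx": 0,"ty": 0,"tz": -1,"wx": 0,"wy": 0,"wz": 0},
    {"hand": 20,"tx": 0,"ty": 0,"tz": 0,"wx": 0,"wy": 0,"wz": 0},
  ],
)

```text
clock: 9.85
eef_pos: [521.3, -101.6, 146.1]
tcp_rot: [-3.141, 0.0, 0.256]
contact_force: [-0.4, -0.8, 8.0]
opening: 0.287
grasp_force: 49.5
```

Call:
arm_command(
  deltas=[
    {"hand": 20,"tx": 0,"ty": 0,"tz": -0.8,"wx": 0,"wy": 0,"wz": 0},
    {"hand": 20,"tx": 0,"ty": 0,"tz": -0.7,"wx": 0,"wy": 0,"wz": 0},
    {"hand": 20,"tx": 0,"ty": 0,"tz": 0,"wx": 0,"wy": 0,"wz": 0},
  ],
)

```text
clock: 10.22
eef_pos: [521.3, -101.6, 147.5]
tcp_rot: [-3.141, 0.0, 0.256]
contact_force: [-1.2, -0.7, 7.5]
opening: 0.292
grasp_force: 49.5
```

Call:
arm_command(
  deltas=[
    {"hand": 20,"tx": 0,"ty": 0,"tz": -0.7,"wx": 0,"wy": 0,"wz": 0},
    {"hand": 20,"tx": 0,"ty": 0,"tz": 0,"wx": 0,"wy": 0,"wz": 0},
  ],
)

```text
clock: 10.48
eef_pos: [521.3, -101.6, 148.2]
tcp_rot: [-3.141, 0.0, 0.256]
contact_force: [-1.3, 0.3, 8.3]
opening: 0.293
grasp_force: 49.5
```

Call:
arm_command(
  deltas=[
    {"hand": 20,"tx": 0,"ty": 0,"tz": -0.5,"wx": 0,"wy": 0,"wz": 0},
    {"hand": 20,"tx": 0,"ty": 0,"tz": 0,"wx": 0,"wy": 0,"wz": 0},
  ],
)

```text
clock: 10.72
eef_pos: [521.3, -101.6, 148.7]
tcp_rot: [-3.141, 0.0, 0.256]
contact_force: [-1.0, 0.3, 7.9]
opening: 0.288
grasp_force: 49.5
```

Call:
arm_command(
  deltas=[
    {"hand": 20,"tx": 0,"ty": 0,"tz": -0.5,"wx": 0,"wy": 0,"wz": 0},
    {"hand": 20,"tx": 0,"ty": 0,"tz": 0,"wx": 0,"wy": 0,"wz": 0},
  ],
)

```text
clock: 10.98
eef_pos: [521.3, -101.6, 149.1]
tcp_rot: [-3.141, 0.0, 0.256]
contact_force: [-1.9, 0.3, 7.0]
opening: 0.29
grasp_force: 49.5
```

Call:
arm_command(
  deltas=[
    {"hand": 20,"tx": 0,"ty": 0,"tz": -0.5,"wx": 0,"wy": 0,"wz": 0},
    {"hand": 20,"tx": 0,"ty": 0,"tz": 0,"wx": 0,"wy": 0,"wz": 0},
  ],
)

```text
clock: 11.22
eef_pos: [521.3, -101.7, 149.6]
tcp_rot: [-3.141, 0.0, 0.256]
contact_force: [-1.8, -0.2, 6.9]
opening: 0.292
grasp_force: 49.5
```

Call:
arm_command(
  deltas=[
    {"hand": 20,"tx": 0,"ty": 0,"tz": -0.4,"wx": 0,"wy": 0,"wz": 0},
    {"hand": 20,"tx": 0,"ty": 0,"tz": 0,"wx": 0,"wy": 0,"wz": 0},
  ],
)

```text
clock: 11.48
eef_pos: [521.3, -101.6, 150.0]
tcp_rot: [-3.141, 0.0, 0.256]
contact_force: [-1.5, -0.6, 7.2]
opening: 0.289
grasp_force: 49.5
```

Call:
arm_command(
  deltas=[
    {"hand": 20,"tx": 0,"ty": 0,"tz": -0.4,"wx": 0,"wy": 0,"wz": 0},
    {"hand": 20,"tx": 0,"ty": 0,"tz": 0,"wx": 0,"wy": 0,"wz": 0},
  ],
)

```text
clock: 11.72
eef_pos: [521.3, -101.6, 150.4]
tcp_rot: [-3.141, 0.0, 0.256]
contact_force: [-1.0, -0.9, 6.0]
opening: 0.292
grasp_force: 49.4
```

Call:
arm_command(
  deltas=[
    {"hand": 20,"tx": 0,"ty": 0,"tz": -0.4,"wx": 0,"wy": 0,"wz": 0},
    {"hand": 20,"tx": 0,"ty": 0,"tz": 0,"wx": 0,"wy": 0,"wz": 0},
  ],
)

```text
clock: 11.98
eef_pos: [521.3, -101.7, 150.5]
tcp_rot: [-3.141, 0.0, 0.256]
contact_force: [0.2, 0.2, 4.5]
opening: 0.287
grasp_force: 49.0
```

The post is starting to take the load. I'll ease the rest off.

Call:
arm_command(
  deltas=[
    {"hand": 20,"tx": 0,"ty": 0,"tz": -0.4,"wx": 0,"wy": 0,"wz": 0},
    {"hand": 20,"tx": 0,"ty": 0,"tz": 0,"wx": 0,"wy": 0,"wz": 0},
  ],
)

```text
clock: 12.22
eef_pos: [521.3, -101.7, 150.7]
tcp_rot: [-3.141, 0.001, 0.256]
contact_force: [0.7, -0.1, -1.8]
opening: 0.289
grasp_force: 49.1
```

Call:
arm_command(
  deltas=[
    {"hand": 20,"tx": 0,"ty": 0,"tz": -0.3,"wx": 0,"wy": 0,"wz": 0},
    {"hand": 20,"tx": 0,"ty": 0,"tz": 0,"wx": 0,"wy": 0,"wz": 0},
  ],
)

```text
clock: 12.48
eef_pos: [521.2, -101.7, 150.8]
tcp_rot: [-3.141, 0.001, 0.256]
contact_force: [2.6, 1.0, -6.9]
opening: 0.289
grasp_force: 49.3
```

The tool is now pulling slightly on the hook, so I'll go back down 0.45 mm and release gently.

Call:
arm_command(
  deltas=[
    {"hand": 20,"tx": 0,"ty": 0,"tz": 0.45,"wx": 0,"wy": 0,"wz": 0},
    {"hand": 20,"tx": 0,"ty": 0,"tz": 0,"wx": 0,"wy": 0,"wz": 0},
    {"hand": 20,"tx": 0,"ty": 0,"tz": 0,"wx": 0,"wy": 0,"wz": 0},
  ],
  squeeze=20,
)

```text
clock: 12.85
eef_pos: [521.3, -101.7, 150.8]
tcp_rot: [-3.141, 0.0, 0.256]
contact_force: [-0.1, 1.5, -6.0]
opening: 0.29
grasp_force: 49.3
```

Call:
arm_command(
  deltas=[
    {"hand": 20,"tx": 0,"ty": 0,"tz": 0.2,"wx": 0,"wy": 0,"wz": 0},
    {"hand": 20,"tx": 0,"ty": 0,"tz": 0,"wx": 0,"wy": 0,"wz": 0},
  ],
  squeeze=20,
)

```text
clock: 13.1
eef_pos: [521.3, -101.7, 150.7]
tcp_rot: [-3.141, 0.0, 0.256]
contact_force: [0.2, 2.4, -3.3]
opening: 0.285
grasp_force: 49.4
```

Call:
arm_command(
  deltas=[
    {"hand": 20,"tx": 0,"ty": 0,"tz": 0.15,"wx": 0,"wy": 0,"wz": 0},
    {"hand": 20,"tx": 0,"ty": 0,"tz": 0,"wx": 0,"wy": 0,"wz": 0},
  ],
)

```text
clock: 13.35
eef_pos: [521.3, -101.7, 150.6]
tcp_rot: [-3.141, 0.0, 0.256]
contact_force: [-1.5, 2.8, 0.4]
opening: 0.283
grasp_force: 49.7
```

The load on the tool is about zero. Now I'll release.

Call:
arm_command(
  deltas=[
    {"hand": 26,"tx": 0,"ty": 0,"tz": 0,"wx": 0,"wy": 0,"wz": 0},
    {"hand": 30,"tx": 0,"ty": 0,"tz": 0,"wx": 0,"wy": 0,"wz": 0},
    {"hand": 36,"tx": 0,"ty": 0,"tz": 0,"wx": 0,"wy": 0,"wz": 0},
    {"hand": 45,"tx": 0,"ty": 0,"tz": 0,"wx": 0,"wy": 0,"wz": 0},
    {"hand": 60,"tx": 0,"ty": 0,"tz": 0,"wx": 0,"wy": 0,"wz": 0},
    {"hand": 70,"tx": 0,"ty": 0,"tz": 0,"wx": 0,"wy": 0,"wz": 0},
    {"hand": 70,"tx": 0,"ty": 0,"tz": 0,"wx": 0,"wy": 0,"wz": 0},
  ],
)

```text
clock: 14.22
eef_pos: [521.5, -101.8, 150.6]
tcp_rot: [3.142, -0.0, 0.256]
contact_force: [-0.3, -0.2, 0.5]
opening: 0.816
grasp_force: 0.0
```

Call:
arm_command(
  deltas=[
    {"hand": 70,"tx": 0,"ty": 0,"tz": -15,"wx": 0,"wy": 0,"wz": 0},
    {"hand": 70,"tx": 0,"ty": 0,"tz": -30,"wx": 0,"wy": 0,"wz": 0},
    {"hand": 70,"tx": 0,"ty": 0,"tz": -40,"wx": 0,"wy": 0,"wz": 0},
    {"hand": 70,"tx": 0,"ty": 0,"tz": -40,"wx": 0,"wy": 0,"wz": 0},
    {"hand": 70,"tx": 0,"ty": 0,"tz": 0,"wx": 0,"wy": 0,"wz": 0},
    {"hand": 70,"tx": 0,"ty": 0,"tz": 0,"wx": 0,"wy": 0,"wz": 0},
  ],
)

```text
clock: 14.98
eef_pos: [521.3, -101.8, 275.9]
tcp_rot: [3.141, -0.0, 0.256]
contact_force: [0.7, 0.3, -0.3]
opening: 0.82
grasp_force: 0.0
```

```bash
python3 - <<'E'
from rig import r, imaging
import cv2
s=r.sense();print(s["clock"],s["eef_pos"],s["contact_force"],s["opening"])
a=imaging.grab_frame("side")["image"][190:380,110:290,::-1]
cv2.imwrite("pics/s4.png",cv2.resize(a,None,fx=3.1,fy=3.1,interpolation=cv2.INTER_CUBIC))
E
```

```text
14.975 [ 521.31441634 -101.78063453  275.86729204] [ 0.66249071  0.31400679 -0.25803191] 0.8200103281348303
```

View pics/s4.png

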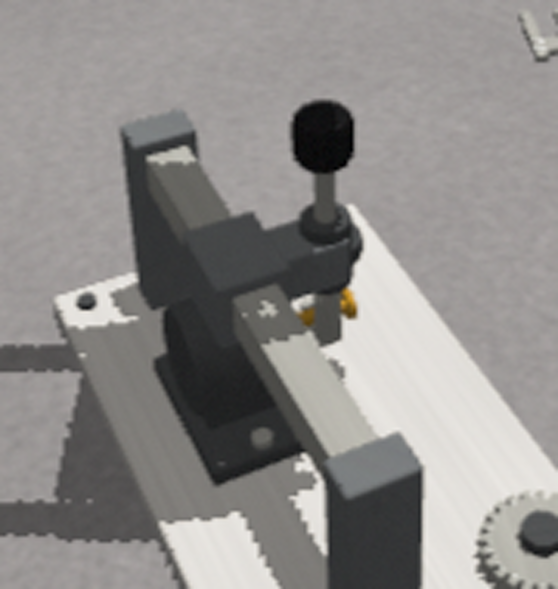

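The crop shows the knob free at (323,137) and still part-pressed, with the hook's shank at the post (325,310) and the gripper clear. This agrees with the load I felt pass to the post at half stroke, so I'm handing in.

```bash
python3 -c "
from rig import r
print(r.sign_off())"
```

```text
the job is handed in; nothing more can be done
None
```

The hook holds the post under spring load about half-way up its stroke, the knob is let go, the arm is clear, and the job was handed in at about 15 s; the judge's verdict was not shown.

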